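# Rock a stuck eyepiece out of the focuser

### The arm

A 7-joint arm with a two-finger parallel gripper is mounted at the origin on the work surface. World frame = base frame: x ahead of the robot, y to its left, z up, the work surface at z = 0. Lengths are in mm, angles in rad, forces in N, time in s.
With the tool pointing down it reaches from about 425 to 875 mm from the base axis. Payload 4.7 kg.
Tool frame: the origin (TCP) lies on the centre line of the jaws, within the pads' length; the fingertips stand 14 mm ahead of it and the grasp point (between the pads) lies 5 mm behind it (manip.tip_reach is the distance from the TCP to the fingertips, in mm); y points along the fingers, z is the direction in which the jaws open and shut, and the axes are right-handed (so a half turn about y gives the same grasp; the last joint's range is limited). The gripper opens to 85 mm and grips with 20 to 120 N. Pads are 22 mm wide; open, the fingers measure 114 mm over their backs; the gripper's body (76 mm by 85 mm) begins 54 mm behind the grasp point. The pads swing forward as they close: fully open they stand 13 mm farther back than shut.
Start: joints at [0.014, 0.321, -0.07, 1.45, 0.023, 1.371, -0.057], TCP at [650.018, -0.024, 245.349] pointing down, gripper open.
Joint ranges: [-2.86, 2.86], [-0.3, 2.09], [-1.38, 1.24], [0.06, 2.45], [-1.56, 4.7], [0.09, 2.05], [-2.69, 2.69]. Speed limits (rad/s): [2.57, 2.57, 3.14, 3.14, 3.14, 3.14, 3.14].

### API

Orientations are given as a 3x3 rotation matrix whose columns are the frame's x, y, z axes.
In Python, from bench import read_state, cams, sign_off, manip gives the robot as it stands.
- The arm moves only by the tool send_rows, never from a script. Its argument "increments" is a list of rows, each an object with "offset": the shift along the tool's x, y, z each as a share of 0.02 m, from -1 to 1, a list of three; "delta_rot": the turn, a rotation vector about the tool's x, y, z each as a share of 0.12 rad, from -1 to 1, a list of three; "hand": the opening, from 0 (shut) to 1 (fully open). A call has 1 to 5 rows; each row shifts and turns the commanded pose from where the row before left it, along the tool's axes as they then stand; what a row does not reach is not made up. A row lasts 1/12 s, in which the tool goes at most 41.7 mm and 7.16 degrees, less where a joint would pass 70% of its speed; a pose out of reach is approached as far as the arm can. A call with a number of a shift or a turn outside -1 to 1 is refused whole. A call with a gripper value outside its range is refused whole. The fingers move at their own pace and stop on an object; the grip force is fixed at half the most. Time passes only in rows, so rows that do not move let the fingers close. It gives the time, the measured TCP pose, the force and the opening at its end, in the units of the state.
- read_state(): the state, without advancing time (a new reading comes with each control period).
- cams.get_image(name): name is "scene" or "side" or "wrist"; returns a dict with "color" (384x512x3 uint8, blue, green, red), "depth" (384x512 float32, mm along the optical axis (not along the pixel's ray), 0 where there is no reading), "vertical_fov" (degrees; the focal length in pixels is half the picture's height over the tangent of half this angle, whatever the lens; pixels are square), "cx", "cy" (the principal point, pixels), "origin" and "rotation" of the camera in the world; the wrist camera has in their place "hand_eye" (4x4, takes a point from camera to tool coordinates, whose origin is the TCP and whose axes are the tool frame's). Camera axes: x right, y down, z forward; pixel columns grow to the right and rows downward; lengths in mm; the calibration is good to about 2 mm. A picture is of the moment at which its call begins: read the wrist's pose just before it.
- sign_off(): hands the job in, once; it reports no verdict.
The state is a dict: "t": time; "joints": joint angles; "dq": joint speeds; "joint_efforts": joint torques, N m; "tool_pos": TCP position; "orientation": TCP orientation; "force": force on the tool from outside, world axes, zero at the start; "moment": the same for the moment, N m; "gripper_width": opening from 0.0 (shut) to 1.0 (fully open).
Only numpy, scipy, OpenCV 4.12 (cv2) and the standard library are available. Lean on these libraries where they do the work, as an engineer would, in place of code of your own. Each camera call takes 0.05 s, during which the arm holds its last target. There are 200 camera calls.

### The job

The eyepiece is stuck tight in the focuser's drawtube. Rock it side to side, from one brass clamp screw towards the other, while lifting only lightly, until it comes free; do not yank it, or the drawtube slides up out of its housing, and that must stay down. Finish while holding the eyepiece in the gripper, upright and still, straight above the mouth with its foot a finger's width clear of the rim; leave the other parts on the bench alone.

Things in the scene. Friction and masses are not known exactly. Their poses are not given: they have to be found in the camera images.
- focuser: Focuser on a wooden plinth (150 x 130 x 30 mm high), mouth up: black flange and 68 mm square housing up to 76 mm, drawtube above. Fixed. Origin: underside of the plinth on the tube's axis, z up. Black focus knobs stand out along its x axis (to 64 mm, a brass one to 77 mm on +x), at 58 mm height. Two brass clamp screws on the drawtube stand out along its y axis to 41 mm.
- mouth (a point): Centre of the drawtube's mouth at its rim, 115 mm above the bench; axes as the focuser. Black tube with a brass band, 50 mm outside, bore 36 mm: the eyepiece's barrel can lean about 0.1 rad to either side in it.
- pads (a point): On the tube's axis, 8 mm below the rim, level with the clamp screws. Inside the bore, behind each screw (+y and -y of the focuser), a nylon-faced brass pad is sprung against the barrel with about 27 N. Rocked along the focuser's y axis, the barrel turns about here. The pads hold until the barrel's foot is within about 4 mm of the rim; keep rocking till then.
- drawtube (a joint): Rise of the drawtube out of the housing in m: 0 = fully in, on its lower stop (the start), up to 0.035. Only friction holds it: an upward pull of about 27 N makes it slide up.
- eyepiece: The stuck eyepiece, 99 mm tall, 0.15 to 0.25 kg, starts upright. Origin: centre of the barrel's foot (lower end), z up its axis. From the foot: chrome barrel 31.7 mm diameter up to 26 mm; shoulder 42 mm diameter with a green ring up to 32 mm; plain silver body 38 mm diameter up to 84 mm; black rubber eyecup 41 mm diameter up to 99 mm. The shoulder starts 1 to 4 mm above the rim.
- grip (a point): Point on the eyepiece's axis, 70 mm above its foot, where to grip the body. A straight pull of some 60 N would be needed; rocked along the focuser's y axis (screw to screw) under a light pull (up to 15 or 20 N) it walks up: at most 3 mm for each swing from 0.1 rad one side to 0.1 rad the other. Leaning takes up to 20 N sideways here. Rocking along the focuser's x axis does not free it.
- spare_short: Bystander: short black eyepiece with a red ring, standing on its barrel on the bench, 76 mm tall, 42 mm diameter. Origin: centre of its foot, z up.
- barlow: Bystander: black lens tube with chrome foot and brass band, standing on the bench, 74 mm tall, 36 mm diameter. Origin: centre of its foot, z up.
- dust_cap: Bystander: brown dust cap lying on the bench, a disc 44 mm diameter, 18 mm high. Origin: centre of its underside, z up.
Things that resemble listed ones, but are neither listed nor needed, are in the scene too. Of the things like the focuser, leave any that is turquoise; of the rest the smaller one is meant.

How it is judged:
By the outcome, as a careful person would: the job done as asked, in the order asked, and still so for the second after the job is handed in, while the arm keeps its last pose, push and grip.
It also fails if it takes over 48 s, if anything falls off the work surface, if the arm or the gripper's body presses on something with over 40 N, if the wrist force passes 120 N, or if a joint passes its speed limit or range.

## Working session

There is one attempt and no reset: what is moved stays moved. The work goes in short steps, Python scripts to look and compute and a tool call to move; the robot and the scene stay as the last step left them, time stands still between calls to the robot, and variables do not carry over. Pictures are saved under pics/ and viewed, about 8 in all and at most 12, crops included, and the job is handed in when it is done.

Besides the shell and the picture viewer there is one more tool, called after "Request:" by a JSON object that holds its "api" and its "payload", one argument or row to a line. send_rows: Moves the arm, as the interface text tells. Its arguments: {"type":"object","properties":{"increments":{"type":"array"}},"required":["increments"]}

```bash
mkdir -p pics; cat > h.py <<'E'
import numpy as np, cv2
from bench import read_state, cams, sign_off, manip
def grab(n):
    s=read_state(); im=cams.get_image(n)
    if 'hand_eye' in im:
        T=np.eye(4); T[:3,:3]=np.array(s['orientation']).reshape(3,3); T[:3,3]=s['tool_pos']
        M=T@np.array(im['hand_eye'])
    else:
        M=np.eye(4); M[:3,:3]=np.array(im['rotation']).reshape(3,3); M[:3,3]=im['origin']
    return im,M
def cloud(im,M):
    d=im['depth']; f=d.shape[0]/2/np.tan(np.radians(im['vertical_fov'])/2)
    v,u=np.mgrid[:d.shape[0],:d.shape[1]]
    P=np.stack([(u-im['cx'])/f*d,(v-im['cy'])/f*d,d],-1)
    P=P@M[:3,:3].T+M[:3,3]; P[d==0]=np.nan
    return P
E
python3 - <<'E'
from h import *
s=read_state(); print(s); print([a for a in dir(manip) if a[0]!='_'])
ims=[]
for n in('scene','side','wrist'):
    im,M=grab(n); np.savez('pics/%s0.npz'%n,P=cloud(im,M),c=im['color'],M=M); 
    cv2.imwrite('pics/%s0.png'%n,im['color']); ims.append(im['color']); print(n,im['vertical_fov'],M.round(2).tolist())
cv2.imwrite('pics/all0.png',cv2.resize(np.vstack([np.hstack(ims[:2]),np.hstack([ims[2],0*ims[2]])]),(800,600)))
E
```

```text
{'t': 0.0, 'joints': array([ 0.01411839,  0.32179854, -0.07006531,  1.4516899 ,  0.02262674,
        1.37078314, -0.0569106 ]), 'dq': array([-0.00034347,  0.0005731 , -0.00035744,  0.00065085, -0.00224754,
        0.00139199, -0.00058762]), 'joint_efforts': array([-1.25131752e-03, -4.93579853e+01, -3.82724963e-01, -3.14334905e+01,
        1.30020955e-02,  1.12603378e-02,  4.26072404e-06]), 'tool_pos': array([ 6.49487711e+02, -8.08199064e-02,  2.44231727e+02]), 'orientation': array([[-1.10584924e-05, -1.88798771e-03,  9.99998218e-01],
       [-9.99999991e-01, -1.31143245e-04, -1.13061093e-05],
       [ 1.31164357e-04, -9.99998209e-01, -1.88798624e-03]]), 'force': array([-0.94316152, -0.04077541,  0.30241583]), 'moment': array([-0.01278963,  0.02720071, -0.00814956]), 'gripper_width': 1.0007070834265357}
['PlanningError', 'tip_reach']
scene 47.82166519758778 [[-0.66, 0.51, -0.55, 1267.89], [0.75, 0.46, -0.47, 582.63], [0.01, -0.73, -0.69, 953.59], [0.0, 0.0, 0.0, 1.0]]
side 42.35950340603047 [[1.0, -0.04, 0.06, 537.98], [-0.07, -0.61, 0.79, -932.9], [0.0, -0.79, -0.61, 858.58], [0.0, 0.0, 0.0, 1.0]]
wrist 59.14912541558826 [[1.0, 0.0, -0.0, 649.23], [0.0, -0.96, -0.29, 73.34], [-0.0, 0.29, -0.96, 372.9], [0.0, 0.0, 0.0, 1.0]]
```

View pics/all0.png

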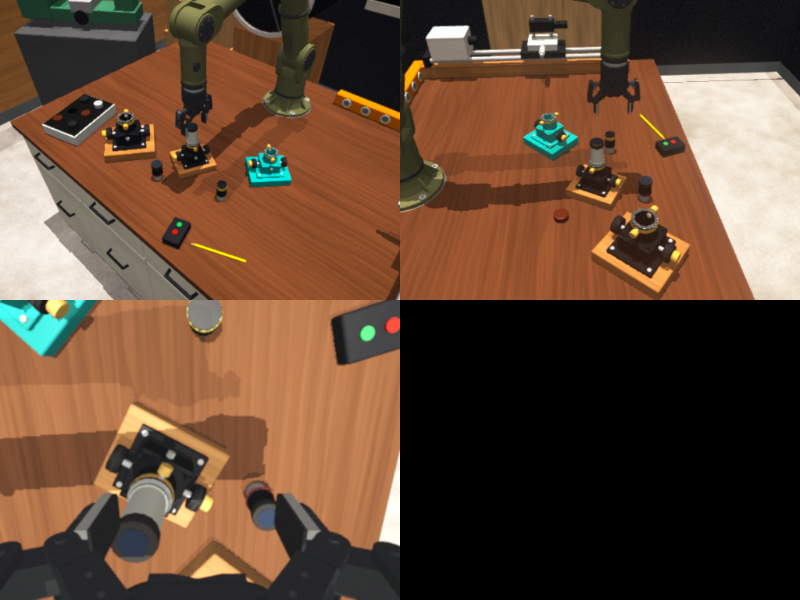

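```bash
python3 - <<'E'
from h import *
for n in('scene','side'):
    z=np.load('pics/%s0.npz'%n);P=z['P'];c=cv2.cvtColor(z['c'],cv2.COLOR_BGR2HSV)
    x0=np.array([620,-90])
    H=P[...,2]
    print(n)
    # plinth: orange wood near z=30
    m=(abs(H-30)<4)
    k,l,st,ce=cv2.connectedComponentsWithStats(m.astype(np.uint8))
    for i in range(1,k):
        if st[i,4]>150:
            q=P[l==i][:,:2].astype(np.float32); r=cv2.minAreaRect(q); print('z30',st[i].tolist(),r)
    m=(H>135)&(H<230)
    k,l,st,ce=cv2.connectedComponentsWithStats(m.astype(np.uint8))
    for i in range(1,k):
        if st[i,4]>40:
            q=P[l==i]; print('high',st[i].tolist(),q.min(0).round(),q.max(0).round())
z=np.load('pics/wrist0.npz'); print(z['P'][460:,:][::1].shape)
a=cv2.resize(np.load('pics/scene0.npz')['c'][110:270,110:400],(800,441),interpolation=3)
cv2.imwrite('pics/crop1.png',a)
E
```

```text
scene
z30 [429, 125, 83, 36, 186] ((-144.50730895996094, 323.2984924316406), (299.05889892578125, 17.307781219482422), 89.58126068115234)
z30 [221, 195, 56, 29, 444] ((613.4953002929688, -36.61363220214844), (78.31751251220703, 151.20343017578125), 59.330623626708984)
z30 [316, 210, 57, 24, 482] ((466.9228210449219, 202.76629638671875), (91.12615203857422, 153.10142517089844), 42.1839485168457)
z30 [207, 278, 37, 36, 671] ((871.3878173828125, 121.23944854736328), (89.58499908447266, 60.09072494506836), 16.725048065185547)
high [21, 0, 48, 8, 316] [  220. -1756.   135.] [  403. -1579.   174.]
high [87, 0, 40, 11, 328] [   15. -1482.   135.] [  207. -1354.   178.]
high [145, 0, 32, 12, 297] [ -149. -1273.   135.] [   26. -1155.   188.]
high [305, 0, 55, 29, 890] [-518. -684.  135.] [-471. -367.  230.]
high [395, 0, 39, 24, 268] [-1055.  -271.   136.] [-494. -206.  230.]
high [467, 0, 45, 20, 618] [-1107.  -100.   135.] [-1061.   119.   216.]
high [352, 76, 51, 35, 1076] [-60. -61. 135.] [ 72.  67. 230.]
high [150, 140, 23, 25, 305] [ 655. -362.  135.] [ 736. -274.  153.]
high [239, 157
[... 455 characters left out ...]
6, 38, 199] ((65.57032775878906, -24.250534057617188), (136.62200927734375, 57.27153015136719), 62.67333984375)
z30 [212, 221, 77, 41, 852] ((597.9000244140625, -63.45274353027344), (134.55514526367188, 150.62411499023438), 61.211002349853516)
z30 [245, 323, 88, 55, 235] ((641.3297729492188, -384.99560546875), (9.694377899169922, 194.0006866455078), 50.82434844970703)
high [163, 27, 51, 48, 1284] [345. 607. 135.] [523. 821. 230.]
high [33, 33, 67, 36, 1875] [-80. 683. 135.] [122. 824. 210.]
high [0, 147, 22, 63, 946] [ 33. -63. 135.] [ 66.  60. 230.]
high [242, 176, 19, 31, 475] [578. -85. 135.] [618. -43. 195.]
high [293, 263, 37, 42, 861] [ 654. -367.  135.] [ 734. -277.  154.]
(0, 512, 3)
```

View pics/crop1.png

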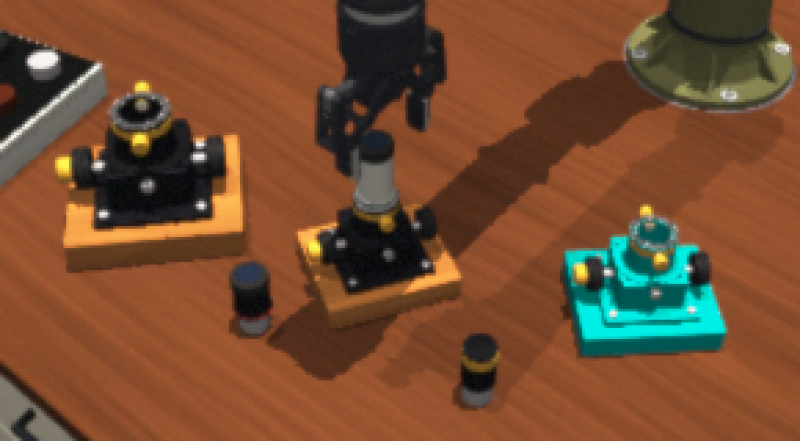

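The candidates in the scene picture are the big black focuser at (165,178), the small black one with the eyepiece at (246,205), and the turquoise one at (344,215). The crop confirms the middle one: not turquoise, smaller of the two black ones, and holding the silver eyepiece. Next I fit the axis and yaw.

```bash
python3 - <<'E'
from h import *
from scipy.optimize import least_squares
for n in('scene','side','wrist'):
    P=np.load('pics/%s0.npz'%n)['P'].reshape(-1,3)
    near=np.hypot(P[:,0]-598,P[:,1]+63)<45
    for lo,hi,r in((125,140,19),(140,155,19),(155,170,19),(182,190,20.5)):
        q=P[near&(P[:,2]>lo)&(P[:,2]<hi)]
        if len(q)<15: continue
        f=least_squares(lambda p:np.hypot(q[:,0]-p[0],q[:,1]-p[1])-r,[598,-63],loss='soft_l1')
        print(n,lo,len(q),f.x.round(1),abs(f.fun).mean().round(2))
    q=P[near&(P[:,2]>185)]; 
    if len(q): print('top',np.percentile(q[:,2],[50,95]).round(1))
    q=P[(np.hypot(P[:,0]-598,P[:,1]+63)<110)&(abs(P[:,2]-30)<4)]
    q=q.astype(np.float32); print(n,'plinth',cv2.minAreaRect(q))
E
```

```text
scene 125 57 [598.  -61.4] 0.91
scene 140 49 [597.9 -62. ] 1.18
scene 155 50 [598.4 -61.6] 1.11
scene 182 89 [601.2 -64.6] 5.18
top [189.4 635.1]Traceback (most recent call last):
  File "<stdin>", line 14, in <module>
cv2.error: OpenCV(4.12.0) /io/opencv/modules/imgproc/src/convhull.cpp:143: error: (-215:Assertion failed) total >= 0 && (depth == CV_32F || depth == CV_32S) in function 'convexHull'
```

```bash
python3 - <<'E'
from h import *
from scipy.optimize import least_squares
for n in('scene','side','wrist'):
    P=np.load('pics/%s0.npz'%n)['P'].reshape(-1,3); P=P[np.isfinite(P).all(1)]
    near=np.hypot(P[:,0]-598,P[:,1]+63)<24
    for lo,hi,r in((125,140,19),(140,155,19),(155,170,19),(182,187,20.5)):
        q=P[near&(P[:,2]>lo)&(P[:,2]<hi)]
        if len(q)<15: continue
        f=least_squares(lambda p:np.hypot(q[:,0]-p[0],q[:,1]-p[1])-r,[598,-63],loss='soft_l1')
        print(n,lo,len(q),f.x.round(1),abs(f.fun).mean().round(2))
    q=P[near&(P[:,2]>183)&(P[:,2]<205)]; 
    if len(q): print('top',np.percentile(q[:,2],[50,95]).round(1))
    q=P[(np.hypot(P[:,0]-598,P[:,1]+63)<110)&(abs(P[:,2]-30)<4)].astype(np.float32)
    if len(q)>10: print(n,len(q),'plinth',cv2.minAreaRect(q))
E
```

```text
scene 125 57 [598.  -61.4] 0.91
scene 140 49 [597.9 -62. ] 1.18
scene 155 50 [598.4 -61.6] 1.11
scene 182 26 [598.2 -61.3] 2.05
top [188.8 191.4]Traceback (most recent call last):
  File "<stdin>", line 14, in <module>
cv2.error: OpenCV(4.12.0) /io/opencv/modules/imgproc/src/convhull.cpp:143: error: (-215:Assertion failed) total >= 0 && (depth == CV_32F || depth == CV_32S) in function 'convexHull'
```

```bash
python3 - <<'E'
from h import *
from scipy.optimize import least_squares
for n in('side','wrist'):
    P=np.load('pics/%s0.npz'%n)['P'].reshape(-1,3); P=P[np.isfinite(P).all(1)]
    near=np.hypot(P[:,0]-598,P[:,1]+63)<24
    for lo,hi,r in((125,140,19),(140,155,19),(155,170,19),(182,187,20.5)):
        q=P[near&(P[:,2]>lo)&(P[:,2]<hi)]
        if len(q)<15: continue
        f=least_squares(lambda p:np.hypot(q[:,0]-p[0],q[:,1]-p[1])-r,[598,-63],loss='soft_l1')
        print(n,lo,len(q),f.x.round(1),abs(f.fun).mean().round(2))
    q=P[near&(P[:,2]>183)&(P[:,2]<205)]; 
    if len(q): print('top',np.percentile(q[:,2],[50,95]).round(1))
    q=P[(np.hypot(P[:,0]-598,P[:,1]+63)<100)&(abs(P[:,2]-30)<3)][:,:2].astype(np.float32)
    if len(q)>10: print(n,len(q),'plinth',cv2.minAreaRect(q))
E
```

```text
side 125 86 [597.8 -62.2] 0.96
side 140 86 [597.9 -62. ] 0.91
side 155 84 [598. -62.] 1.02
side 182 32 [598.2 -61.8] 0.86
top [190.5 193.5]
side 789 plinth ((597.9000244140625, -63.45274353027344), (134.55514526367188, 150.62411499023438), 61.211002349853516)
wrist 125 406 [597.4 -60.8] 0.21
wrist 140 481 [597.4 -60.8] 0.21
wrist 155 570 [597.4 -60.9] 0.22
wrist 182 239 [597.3 -61.1] 0.27
top [190.4 191.6]
wrist 5142 plinth ((597.3309936523438, -60.40217590332031), (130.063232421875, 149.62550354003906), 61.42440414428711)
```

Request:
{"api": "send_rows", "payload": {
  "increments": [
    {"offset": [0,0,0],"delta_rot": [0,-0.9,0],"hand": 1},
    {"offset": [0,0,0],"delta_rot": [0,-0.9,0],"hand": 1},
    {"offset": [0,0,0],"delta_rot": [0,-0.9,0],"hand": 1},
    {"offset": [0,0,0],"delta_rot": [0,-0.9,0],"hand": 1},
    {"offset": [0,0,0],"delta_rot": [0,-0.9,0],"hand": 1}
  ]
}}

```text
t: 0.57
tool_pos: [649.8, 0.0, 244.9]
orientation: [[0.519, -0.001, 0.855], [-0.855, -0.0, 0.519], [-0.0, -1.0, -0.001]]
force: [-0.0, -0.8, -0.1]
gripper_width: 1.002
```

Request:
{"api": "send_rows", "payload": {
  "increments": [
    {"offset": [0,0,0],"delta_rot": [0,-0.9,0],"hand": 1},
    {"offset": [0,0,0],"delta_rot": [0,-0.9,0],"hand": 1},
    {"offset": [0,0,0],"delta_rot": [0,-0.9,0],"hand": 1},
    {"offset": [0,0,0],"delta_rot": [0,-0.9,0],"hand": 1},
    {"offset": [0,0,0],"delta_rot": [0,-0.83,0],"hand": 1}
  ]
}}

```text
t: 0.98
tool_pos: [649.8, -0.1, 244.8]
orientation: [[0.88, -0.001, 0.474], [-0.474, -0.0, 0.88], [-0.001, -1.0, -0.0]]
force: [0.2, -0.9, -0.4]
gripper_width: 1.001
```

Request:
{"api": "send_rows", "payload": {
  "increments": [
    {"offset": [-0.17,0,-0.78],"delta_rot": [0,0,0],"hand": 1},
    {"offset": [-0.17,0,-0.78],"delta_rot": [0,0,0],"hand": 1},
    {"offset": [-0.17,0,-0.78],"delta_rot": [0,0,0],"hand": 1},
    {"offset": [-0.17,0,-0.78],"delta_rot": [0,0,0],"hand": 1},
    {"offset": [-0.15,0,-0.78],"delta_rot": [0,0,0],"hand": 1}
  ]
}}

```text
t: 1.4
tool_pos: [597.2, -61.3, 245.1]
orientation: [[0.878, -0.0, 0.479], [-0.479, 0.0, 0.878], [-0.0, -1.0, -0.0]]
force: [-0.8, -0.2, -0.2]
gripper_width: 0.996
```

Request:
{"api": "send_rows", "payload": {
  "increments": [
    {"offset": [0,0,0],"delta_rot": [0,0,0],"hand": 1},
    {"offset": [0,0,0],"delta_rot": [0,0,0],"hand": 1}
  ]
}}

```text
t: 1.57
tool_pos: [597.8, -61.6, 245.5]
orientation: [[0.877, 0.001, 0.48], [-0.48, -0.0, 0.877], [0.001, -1.0, 0.0]]
force: [0.3, 0.4, 0.0]
gripper_width: 1.001
```

```bash
cat >> h.py <<'E'
def fit(lo,hi,r=19,n='wrist',c=(597.4,-60.9),R=24):
    from scipy.optimize import least_squares
    im,M=grab(n); P=cloud(im,M).reshape(-1,3); P=P[np.isfinite(P).all(1)]
    q=P[(np.hypot(P[:,0]-c[0],P[:,1]-c[1])<R)&(P[:,2]>lo)&(P[:,2]<hi)]
    f=least_squares(lambda p:np.hypot(q[:,0]-p[0],q[:,1]-p[1])-r,c,loss='soft_l1')
    return len(q),f.x.round(1),abs(f.fun).mean().round(2),im,P
E
python3 - <<'E'
from h import *
s=read_state();print(s['t'],s['tool_pos'],s['orientation'].round(3),s['joints'].round(2))
for lo in(125,150): print(fit(lo,lo+20)[:3])
P=fit(150,170)[4]
q=P[(np.hypot(P[:,0]-597.4,P[:,1]+61)<100)&(abs(P[:,2]-30)<3)][:,:2].astype(np.float32)
print(cv2.minAreaRect(q))
E
```

```text
1.5667 [597.78824215 -61.59243105 245.53495925] [[ 0.877  0.001  0.48 ]
 [-0.48  -0.     0.877]
 [ 0.001 -1.     0.   ]] [ 0.21  0.22 -0.18  1.58  0.04  1.35  1.1 ]
(269, array([597.3, -61. ]), np.float64(0.1))
(362, array([597.3, -61. ]), np.float64(0.11))
((596.8592529296875, -61.02641296386719), (129.86729431152344, 149.1916961669922), 61.394981384277344)
```

Request:
{"api": "send_rows", "payload": {
  "increments": [
    {"offset": [0,0.88,0],"delta_rot": [0,0,0],"hand": 1},
    {"offset": [0,0.88,0],"delta_rot": [0,0,0],"hand": 1},
    {"offset": [0,0.88,0],"delta_rot": [0,0,0],"hand": 1},
    {"offset": [0,0.88,0],"delta_rot": [0,0,0],"hand": 1},
    {"offset": [0,0.88,0],"delta_rot": [0,0,0],"hand": 1}
  ]
}}

```text
t: 2.13
tool_pos: [598.6, -59.2, 156.4]
orientation: [[0.879, 0.0, 0.477], [-0.477, 0.001, 0.879], [0.0, -1.0, 0.001]]
force: [-1.4, -0.3, 0.2]
gripper_width: 0.996
```

Request:
{"api": "send_rows", "payload": {
  "increments": [
    {"offset": [0,0,0],"delta_rot": [0,0,0],"hand": 0.55},
    {"offset": [0,0,0],"delta_rot": [0,0,0],"hand": 0.55},
    {"offset": [0,0,0],"delta_rot": [0,0,0],"hand": 0.55},
    {"offset": [0,0,0],"delta_rot": [0,0,0],"hand": 0.55},
    {"offset": [0,0,0],"delta_rot": [0,0,0],"hand": 0.55}
  ]
}}

```text
t: 2.55
tool_pos: [599.0, -60.4, 158.8]
orientation: [[0.878, 0.002, 0.479], [-0.479, -0.0, 0.878], [0.002, -1.0, 0.001]]
force: [-0.1, 0.1, 0.4]
gripper_width: 0.549
```

```bash
python3 - <<'E'
from h import *
s=read_state();print(s['t'],s['tool_pos'],s['force'],s['gripper_width'])
im,M=grab('side'); a=im['color'][130:290,180:400]
b=grab('wrist')[0]['color']
cv2.imwrite('pics/v3.png',np.hstack([cv2.resize(a,(412,300)),cv2.resize(b,(388,300))]))
E
```

```text
2.55 [599.02104981 -60.4357798  158.7824184 ] [-0.12603693  0.13468953  0.36436314] 0.5486677239475681
```

View pics/v3.png

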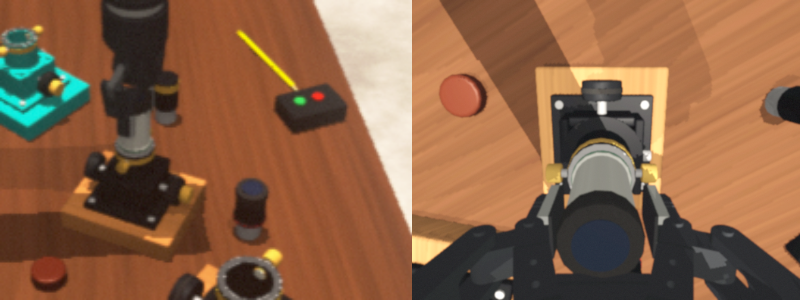

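The picture shows the jaws on either side of the body (wrist view, eyepiece x≈600, jaws at 548 and 655), centred and clear of the screws. I close them.

Request:
{"api": "send_rows", "payload": {
  "increments": [
    {"offset": [0,0,0],"delta_rot": [0,0,0],"hand": 0.2},
    {"offset": [0,0,0],"delta_rot": [0,0,0],"hand": 0.2},
    {"offset": [0,0,0],"delta_rot": [0,0,0],"hand": 0.2},
    {"offset": [0,0,0],"delta_rot": [0,0,0],"hand": 0.2},
    {"offset": [0,0,0],"delta_rot": [0,0,0],"hand": 0.2}
  ]
}}

```text
t: 3.07
tool_pos: [598.6, -61.2, 158.4]
orientation: [[0.878, 0.002, 0.479], [-0.479, -0.001, 0.878], [0.002, -1.0, 0.0]]
force: [-1.3, -1.4, 6.4]
gripper_width: 0.458
```

Request:
{"api": "send_rows", "payload": {
  "increments": [
    {"offset": [0,0,0],"delta_rot": [0,0,0],"hand": 0},
    {"offset": [0,0,0],"delta_rot": [0,0,0],"hand": 0}
  ]
}}

```text
t: 3.23
tool_pos: [598.6, -61.2, 158.4]
orientation: [[0.878, 0.002, 0.479], [-0.479, -0.001, 0.878], [0.002, -1.0, -0.0]]
force: [-0.9, -1.1, 5.2]
gripper_width: 0.456
```

Request:
{"api": "send_rows", "payload": {
  "increments": [
    {"offset": [0,-0.05,-0.13],"delta_rot": [0.42,0,0],"hand": 0},
    {"offset": [0,-0.03,-0.13],"delta_rot": [0.42,0,0],"hand": 0},
    {"offset": [0,0,0],"delta_rot": [0,0,0],"hand": 0}
  ]
}}

```text
t: 3.48
tool_pos: [595.4, -66.5, 158.6]
orientation: [[0.876, 0.05, 0.48], [-0.482, 0.091, 0.871], [0.0, -0.995, 0.104]]
force: [-0.4, 1.2, -1.2]
gripper_width: 0.453
```

```bash
python3 - <<'E'
from h import *
s=read_state();print(s)
E
```

```text
{'t': 3.4833, 'joints': array([ 0.28070683,  0.25270215, -0.18343822,  1.72140976, -0.0550842 ,
        1.1316608 ,  1.19368312]), 'dq': array([-0.0337219 ,  0.01472811, -0.03008697, -0.01888421,  0.08075712,
        0.00731097, -0.08069904]), 'joint_efforts': array([ 1.29540268e+00, -4.42895007e+01, -2.90111247e-01, -2.92821443e+01,
        3.93111573e-02,  2.78205480e-01,  5.60871866e-01]), 'tool_pos': array([595.38479401, -66.46204911, 158.60919791]), 'orientation': array([[ 8.75928028e-01,  4.99898764e-02,  4.79844873e-01],
       [-4.82441796e-01,  9.06351056e-02,  8.71226257e-01],
       [ 6.17021250e-05, -9.94628720e-01,  1.03507035e-01]]), 'force': array([-0.37130334,  1.21368424, -1.16954183]), 'moment': array([ 0.31260467, -0.20771494, -0.01565424]), 'gripper_width': 0.4531281482025887}
```

Request:
{"api": "send_rows", "payload": {
  "increments": [
    {"offset": [0,-0.04,0.26],"delta_rot": [-0.83,0,0],"hand": 0},
    {"offset": [0,-0.04,0.26],"delta_rot": [-0.83,0,0],"hand": 0},
    {"offset": [0,0,0],"delta_rot": [0,0,0],"hand": 0}
  ]
}}

```text
t: 3.73
tool_pos: [600.6, -53.1, 160.1]
orientation: [[0.882, -0.051, 0.469], [-0.472, -0.093, 0.877], [-0.001, -0.994, -0.106]]
force: [-5.9, -4.3, 3.4]
gripper_width: 0.458
```

Request:
{"api": "send_rows", "payload": {
  "increments": [
    {"offset": [0,-0.04,-0.26],"delta_rot": [0.83,0,0],"hand": 0},
    {"offset": [0,-0.04,-0.26],"delta_rot": [0.83,0,0],"hand": 0},
    {"offset": [0,0,0],"delta_rot": [0,0,0],"hand": 0}
  ]
}}

```text
t: 3.98
tool_pos: [595.2, -66.0, 161.9]
orientation: [[0.875, 0.052, 0.482], [-0.485, 0.096, 0.869], [-0.001, -0.994, 0.109]]
force: [4.9, 6.1, -1.6]
gripper_width: 0.455
```

Request:
{"api": "send_rows", "payload": {
  "increments": [
    {"offset": [0,-0.06,0.27],"delta_rot": [-0.83,0,0],"hand": 0},
    {"offset": [0,-0.06,0.27],"delta_rot": [-0.83,0,0],"hand": 0},
    {"offset": [0,0,0],"delta_rot": [0,0,0],"hand": 0}
  ]
}}

```text
t: 4.23
tool_pos: [600.6, -51.9, 164.7]
orientation: [[0.882, -0.051, 0.469], [-0.472, -0.089, 0.877], [-0.002, -0.995, -0.103]]
force: [-2.2, -5.0, 0.7]
gripper_width: 0.455
```

Request:
{"api": "send_rows", "payload": {
  "increments": [
    {"offset": [0,-0.06,-0.27],"delta_rot": [0.83,0,0],"hand": 0},
    {"offset": [0,-0.06,-0.27],"delta_rot": [0.83,0,0],"hand": 0},
    {"offset": [0,0,0],"delta_rot": [0,0,0],"hand": 0}
  ]
}}

```text
t: 4.48
tool_pos: [593.2, -69.6, 166.2]
orientation: [[0.873, 0.048, 0.485], [-0.487, 0.094, 0.868], [-0.003, -0.994, 0.105]]
force: [3.3, 2.6, -11.6]
gripper_width: 0.454
```

```bash
python3 - <<'E'
from h import *
s=read_state();print(s['t'],s['tool_pos'],s['force'])
im,M=grab('side');np.savez('pics/side4.npz',P=cloud(im,M),c=im['color']);a=im['color'][150:280,190:340]
im2,M=grab('wrist');b=im2['color'];np.savez('pics/wrist4.npz',P=cloud(im2,M),c=b)
cv2.imwrite('pics/v4.png',np.hstack([cv2.resize(a,(400,347),interpolation=2),cv2.resize(b[80:384,60:410],(400,347))]))
E
```

```text
4.4833 [593.17363151 -69.5587059  166.2310473 ] [  3.31097865   2.63571404 -11.59010943]
```

View pics/v4.png

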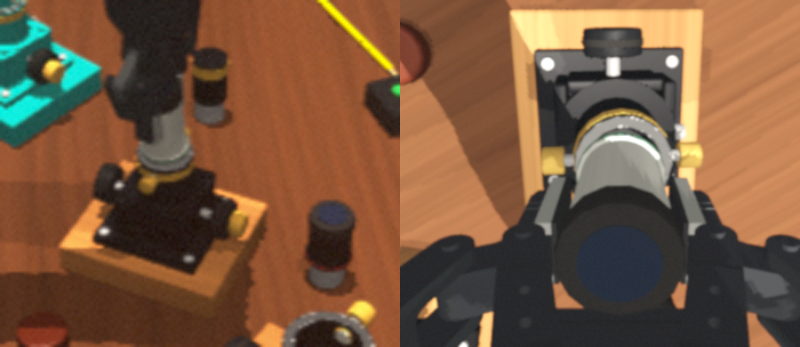

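```bash
cat >> h.py <<'E'
def report(c,P,C=(597.4,-60.9)):
    "screw heights (brass pixels near +-y of focuser) and eyepiece top"
    hsv=cv2.cvtColor(c,cv2.COLOR_BGR2HSV); a=np.radians(61.4)
    d=P[...,:2]-C; X=d@[np.sin(a),-np.cos(a)]; Y=d@[np.cos(a),np.sin(a)]; Z=P[...,2]
    br=(hsv[...,0]>15)&(hsv[...,0]<32)&(hsv[...,1]>90)
    for sg in(1,-1):
        m=br&(abs(X)<9)&(sg*Y>27)&(sg*Y<44)&(Z>85)&(Z<150)
        if m.sum()>3: print('screw',sg,m.sum(),np.percentile(Z[m],[5,50,95]).round(1))
    m=(hsv[...,0]>100)&(hsv[...,0]<125)&(hsv[...,1]>90)&(np.hypot(X,Y)<40)&(Z>150)
    if m.sum()>20: print('lens',m.sum(),np.nanmedian(P[m],0).round(1))
E
python3 - <<'E'
from h import *
for n in('wrist0','wrist4','side0','side4'):
    z=np.load('pics/%s.npz'%n);print(n);report(z['c'],z['P'])
E
```

```text
wrist0
screw 1 266 [105.3 112.2 114.3]
lens 865 [597.7 -60.7 190.8]
wrist4
screw 1 433 [107.  112.4 114.3]
screw -1 473 [107.5 112.6 114.3]
lens 2004 [593.  -70.1 196.5]
side0
screw -1 40 [101.4 111.  114.7]
side4
screw 1 4 [107.4 111.4 114.8]
screw -1 36 [103.9 111.8 115.4]
```

Request:
{"api": "send_rows", "payload": {
  "increments": [
    {"offset": [0,-0.04,0.29],"delta_rot": [-0.83,0,0],"hand": 0},
    {"offset": [0,-0.04,0.29],"delta_rot": [-0.83,0,0],"hand": 0},
    {"offset": [0,0,0],"delta_rot": [0,0,0],"hand": 0}
  ]
}}

```text
t: 4.83
tool_pos: [601.1, -52.4, 171.1]
orientation: [[0.882, -0.051, 0.468], [-0.471, -0.095, 0.877], [-0.0, -0.994, -0.108]]
force: [-4.5, -6.2, -4.1]
gripper_width: 0.455
```

Request:
{"api": "send_rows", "payload": {
  "increments": [
    {"offset": [0,-0.05,-0.29],"delta_rot": [0.83,0,0],"hand": 0},
    {"offset": [0,-0.05,-0.29],"delta_rot": [0.83,0,0],"hand": 0},
    {"offset": [0,0,0],"delta_rot": [0,0,0],"hand": 0}
  ]
}}

```text
t: 5.08
tool_pos: [594.3, -69.5, 173.7]
orientation: [[0.875, 0.049, 0.482], [-0.484, 0.088, 0.871], [0.0, -0.995, 0.101]]
force: [0.5, -3.1, -5.2]
gripper_width: 0.455
```

```bash
cat > r.py <<'E'
from h import *
s=read_state();print(s['t'],s['tool_pos'].round(1),s['force'].round(1))
im,M=grab('wrist');report(im['color'],cloud(im,M))
E
python3 r.py
```

```text
5.0833 [594.3 -69.5 173.7] [ 0.5 -3.1 -5.2]
screw 1 406 [107.3 112.5 114.2]
screw -1 438 [107.7 112.5 114.3]
lens 1333 [592.8 -69.  201.9]
```

Request:
{"api": "send_rows", "payload": {
  "increments": [
    {"offset": [0,-0.03,0.31],"delta_rot": [-0.83,0,0],"hand": 0},
    {"offset": [0,-0.03,0.31],"delta_rot": [-0.83,0,0],"hand": 0},
    {"offset": [0,0,0],"delta_rot": [0,0,0],"hand": 0}
  ]
}}

```text
t: 5.38
tool_pos: [603.1, -50.1, 177.5]
orientation: [[0.883, -0.048, 0.467], [-0.469, -0.095, 0.878], [0.003, -0.994, -0.107]]
force: [-6.4, -9.8, 14.6]
gripper_width: 0.453
```

Request:
{"api": "send_rows", "payload": {
  "increments": [
    {"offset": [0,-0.03,-0.31],"delta_rot": [0.83,0,0],"hand": 0},
    {"offset": [0,-0.03,-0.31],"delta_rot": [0.83,0,0],"hand": 0},
    {"offset": [0,0,0],"delta_rot": [0,0,0],"hand": 0}
  ]
}}

```text
t: 5.63
tool_pos: [597.6, -70.1, 181.0]
orientation: [[0.875, 0.059, 0.481], [-0.485, 0.088, 0.87], [0.009, -0.994, 0.105]]
force: [0.9, 0.5, 5.6]
gripper_width: 0.454
```

```bash
python3 r.py
```

```text
5.6333 [597.6 -70.1 181. ] [0.9 0.5 5.6]
screw 1 364 [107.5 112.4 114.1]
screw -1 406 [107.8 112.6 114.3]
lens 1061 [593.9 -71.4 210.6]
```

Request:
{"api": "send_rows", "payload": {
  "increments": [
    {"offset": [-0.05,-0.02,0.33],"delta_rot": [-0.83,0,0],"hand": 0},
    {"offset": [-0.05,-0.02,0.33],"delta_rot": [-0.83,0,0],"hand": 0},
    {"offset": [0,0,0],"delta_rot": [0,0,0],"hand": 0}
  ]
}}

```text
t: 5.93
tool_pos: [604.2, -48.1, 184.1]
orientation: [[0.883, -0.04, 0.468], [-0.469, -0.095, 0.878], [0.009, -0.995, -0.103]]
force: [-1.9, -2.9, 13.4]
gripper_width: 0.451
```

```bash
python3 r.py; python3 - <<'E'
from h import *
im,M=grab('side');np.savez('pics/side5.npz',P=cloud(im,M),c=im['color']);a=im['color'][150:280,190:340]
im2,M=grab('wrist');b=im2['color']
report(im['color'],cloud(im,np.array(M)) if 0 else np.load('pics/side5.npz')['P'])
cv2.imwrite('pics/v5.png',np.hstack([cv2.resize(a,(400,347),interpolation=2),cv2.resize(b[80:384,60:410],(400,347))]))
E
```

```text
5.9333 [604.2 -48.1 184.1] [-1.9 -2.9 13.4]
screw 1 370 [107.5 112.6 114.3]
screw -1 361 [106.8 112.1 114.1]
screw 1 8 [108.5 113.1 116.7]
screw -1 44 [101.8 111.3 115.3]
```

View pics/v5.png

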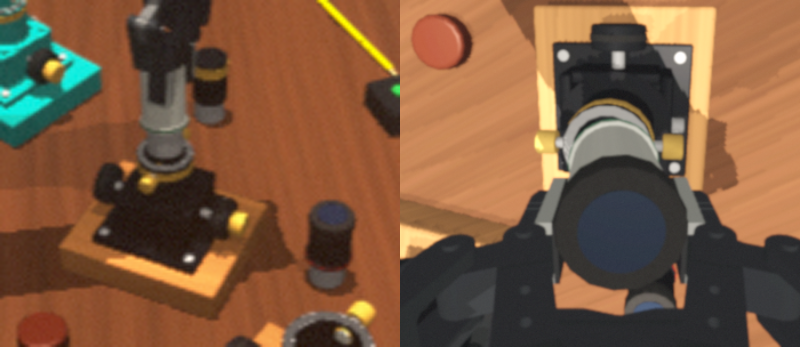

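```bash
python3 - <<'E'
from h import *
s=read_state();print(s['tool_pos'],s['force'],s['moment'])
im,M=grab('wrist');P=cloud(im,M);print(np.nanmedian(P[275:287,245:260].reshape(-1,3),0))
print(cv2.cvtColor(im['color'],cv2.COLOR_BGR2HSV)[281,252])
P=P.reshape(-1,3);P=P[np.isfinite(P).all(1)]
P2=np.load('pics/side5.npz')['P'].reshape(-1,3);P2=P2[np.isfinite(P2).all(1)]
from scipy.optimize import least_squares
for Q in(P,P2):
  for lo,hi in((146,154),(154,162),(162,170)):
    q=Q[(np.hypot(Q[:,0]-600,Q[:,1]+57)<25)&(Q[:,2]>lo)&(Q[:,2]<hi)]
    f=least_squares(lambda p:np.hypot(q[:,0]-p[0],q[:,1]-p[1])-19,[600,-57],loss='soft_l1');print(lo,len(q),f.x.round(1),abs(f.fun).mean().round(2))
E
```

```text
[604.0333065  -49.60376955 184.09687702] [-1.08534007 -0.82154175 13.29605283] [-0.32785262  0.38352425  0.01136158]
[594.60612896 -40.80071705 213.22492908]
[110  82  75]
146 336 [596.4 -53.2] 0.55
154 120 [596.8 -50.9] 0.15
162 94 [596.7 -49.5] 0.12
146 72 [597.8 -54.5] 1.5
154 48 [597.7 -51.4] 1.17
162 47 [597.6 -50.5] 1.14
```

Request:
{"api": "send_rows", "payload": {
  "increments": [
    {"offset": [0,-0.15,0],"delta_rot": [0,0,0],"hand": 0},
    {"offset": [0,-0.15,0],"delta_rot": [0,0,0],"hand": 0},
    {"offset": [0,-0.15,0],"delta_rot": [0,0,0],"hand": 0},
    {"offset": [0,0,0],"delta_rot": [0,0,0],"hand": 0}
  ]
}}

```text
t: 6.47
tool_pos: [600.9, -50.2, 188.1]
orientation: [[0.879, -0.046, 0.475], [-0.477, -0.086, 0.875], [0.0, -0.995, -0.097]]
force: [-1.0, 0.2, -2.4]
gripper_width: 0.452
```

```bash
cat > r2.py <<'E'
from h import *
import sys
from scipy.optimize import least_squares
def pts(n):
    im,M=grab(n);P=cloud(im,M);return im['color'],P
s=read_state();tp=s['tool_pos'];print(s['t'],tp.round(1),s['force'].round(1),s['moment'].round(2))
a=np.radians(61.4);F=np.array([[np.sin(a),-np.cos(a),0],[np.cos(a),np.sin(a),0],[0,0,1]]);C=np.array([597.4,-60.9,0])
Rt=s['orientation'];print('tool y in focuser',(F@Rt[:,1]).round(3),'TCP foc',(F@(tp-C)).round(1))
cols=[];
for n in('wrist','side'):
    c,P=pts(n);cols.append(c)
    report(c,P)
    Q=(P.reshape(-1,3)-C)@F.T; ok=np.isfinite(Q).all(1)
    hsv=cv2.cvtColor(c,cv2.COLOR_BGR2HSV).reshape(-1,3)
    t=F@(tp-C)
    # silver body: unsaturated, between shoulder and fingertips; fit a leaning cylinder of radius 19
    m=ok&(hsv[:,1]<60)&(hsv[:,2]>60)&(Q[:,2]<tp[2]-16)&(Q[:,2]>tp[2]-34)&(np.hypot(Q[:,0]-t[0],Q[:,1]-t[1])<32)
    q=Q[m];z0=tp[2]
    def res(p):
        d=np.array([p[2],p[3],1]);d/=np.linalg.norm(d)
        return np.linalg.norm(np.cross(q-[p[0],p[1],z0-25],d),axis=1)-19
    f=least_squares(res,[t[0],t[1],0,0],loss='soft_l1')
    print(n,len(q),'axis at z=%.0f'%(z0-25),f.x[:2].round(1),'lean',f.x[2:].round(3),abs(f.fun).mean().round(2))
    if n=='wrist':
        l=(hsv[:,0]>100)&(hsv[:,0]<125)&(hsv[:,1]>70)&ok&(Q[:,2]>tp[2]+15)&(np.hypot(Q[:,0]-t[0],Q[:,1]-t[1])<35)
        print('lens foc',l.sum(),np.median(Q[l],0).round(1))
        A=np.c_[Q[l][:,:2],np.ones(l.sum())];k=np.linalg.lstsq(A,Q[l][:,2],rcond=None)[0];print('lens plane lean',(-k[:2]).round(3))
if len(sys.argv)>1:
    cv2.imwrite('pics/%s.png'%sys.argv[1],np.hstack([cv2.resize(cols[1][150:280,190:340],(400,347),interpolation=2),cv2.resize(cols[0][80:384,60:410],(400,347))]))
E
python3 r2.py v6
```

```text
6.4667 [600.9 -50.2 188.1] [-1.   0.2 -2.4] [ 0.2  -0.07  0.01]
tool y in focuser [ 0.    -0.097 -0.995] TCP foc [ -2.   11.1 188.1]
screw 1 357 [107.9 112.6 114.4]
screw -1 368 [106.5 112.4 114.4]
wrist 502 axis at z=163 [-8.1  6.6] lean [-0.098  0.157] 0.09
lens foc 4049 [-13.3  14.8 217.2]
lens plane lean [-0.092  0.099]
screw 1 12 [108.1 112.9 116.5]
screw -1 39 [103.5 111.6 115.7]
side 118 axis at z=163 [-7.6  5.7] lean [-0.138  0.18 ] 1.18
```

View pics/v6.png

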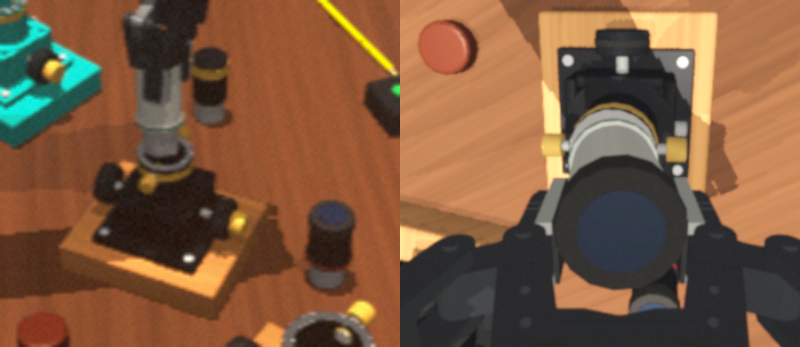

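Request:
{"api": "send_rows", "payload": {
  "increments": [
    {"offset": [0,-0.2,-0.02],"delta_rot": [0,0,0],"hand": 0},
    {"offset": [0,-0.2,-0.02],"delta_rot": [0,0,0],"hand": 0},
    {"offset": [0,-0.2,-0.02],"delta_rot": [0,0,0],"hand": 0},
    {"offset": [0.1,0,-0.1],"delta_rot": [0.2,0,0.2],"hand": 0},
    {"offset": [0.1,0,-0.1],"delta_rot": [0.2,0,0.2],"hand": 0}
  ]
}}

```text
t: 6.98
tool_pos: [602.5, -56.2, 201.1]
orientation: [[0.876, -0.065, 0.477], [-0.479, -0.02, 0.877], [-0.048, -0.998, -0.048]]
force: [0.4, 0.2, -1.5]
gripper_width: 0.452
```

Request:
{"api": "send_rows", "payload": {
  "increments": [
    {"offset": [0.11,0,-0.13],"delta_rot": [0.2,0,0.2],"hand": 0},
    {"offset": [0.11,0,-0.13],"delta_rot": [0.2,0,0.2],"hand": 0},
    {"offset": [0.11,0,-0.13],"delta_rot": [0,0,0],"hand": 0},
    {"offset": [0,0,0],"delta_rot": [0,0,0],"hand": 0},
    {"offset": [0,0,0],"delta_rot": [0,0,0],"hand": 0}
  ]
}}

```text
t: 7.4
tool_pos: [604.2, -67.2, 199.9]
orientation: [[0.872, -0.085, 0.483], [-0.481, 0.044, 0.876], [-0.095, -0.995, -0.003]]
force: [-0.8, -0.3, -2.1]
gripper_width: 0.455
```

```bash
python3 r2.py v7
```

```text
7.4 [604.2 -67.2 199.9] [-0.8 -0.3 -2.1] [-0.03 -0.14  0.03]
tool y in focuser [-0.095 -0.002 -0.995] TCP foc [  9.   -2.3 199.9]
screw 1 316 [108.4 112.7 114.3]
screw -1 327 [107.3 112.7 114.4]
lens 451 [600.7 -67.  230.2]
wrist 484 axis at z=175 [ 0.4 -4.3] lean [0.003 0.054] 0.08
lens foc 4216 [  0.4  -1.4 230.1]
lens plane lean [-0.013  0.014]
screw 1 13 [106.8 113.6 115.5]
screw -1 39 [103.9 110.9 115. ]
side 101 axis at z=175 [ 1.4 -4.1] lean [0.025 0.036] 1.03
```

View pics/v7.png

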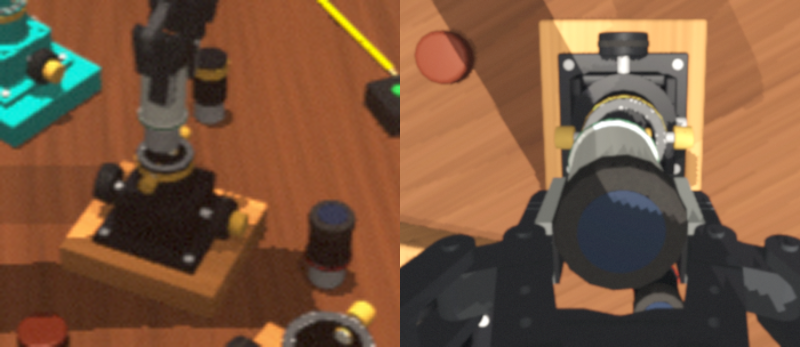

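```bash
cat > r3.py <<'E'
from h import *
from scipy.optimize import least_squares
a=np.radians(61.4);F=np.array([[np.sin(a),-np.cos(a),0],[np.cos(a),np.sin(a),0],[0,0,1]]);C=np.array([597.4,-60.9,0])
s=read_state();print(s['t'],(F@(s['tool_pos']-C)).round(1),(F@s['orientation']).round(3).tolist(),s['force'].round(1))
for n in('wrist','side','scene'):
    im,M=grab(n);P=(cloud(im,M).reshape(-1,3)-C)@F.T;P=P[np.isfinite(P).all(1)]
    r=np.hypot(P[:,0],P[:,1])
    t=P[(r<26)&(P[:,2]>222)&(P[:,2]<236)]
    if n=='wrist':
        z=np.median(t[:,2]);t=t[abs(t[:,2]-z)<4]
        A=np.c_[t[:,:2],np.ones(len(t))];k=np.linalg.lstsq(A,t[:,2],rcond=None)[0];e=t[:,2]-A@k
        (cx,cy),rad=cv2.minEnclosingCircle(t[:,:2].astype(np.float32))
        print('top',len(t),z.round(1),'lean',(-k[:2]).round(3),e.std().round(2),'circle',round(cx,1),round(cy,1),round(rad,1))
    for lo,hi,R in((164,170,19),(170,176,19),(176,182,19),(218,228,20.5)):
        q=P[(r<27)&(P[:,2]>lo)&(P[:,2]<hi)]
        if len(q)<12: continue
        f=least_squares(lambda p:np.hypot(q[:,0]-p[0],q[:,1]-p[1])-R,[0,-2],loss='cauchy',f_scale=.5)
        print(n,lo,len(q),f.x.round(1),np.median(abs(f.fun)).round(2))
E
python3 r3.py
```

```text
7.5 [  8.4  -1.4 200. ] [[0.995, -0.095, 0.003], [-0.003, -0.002, 1.0], [-0.095, -0.995, -0.002]] [-0.6 -0.5 -2.1]
top 10825 229.7 lean [-0.013  0.036] 1.01 circle -0.1 -0.0 26.0
wrist 164 171 [-0.1 -4.1] 0.15
wrist 170 150 [-0.1 -3.6] 0.08
wrist 176 175 [-0.1 -3.2] 0.08
wrist 218 2103 [ 0.4 -1.1] 0.69
side 164 45 [ 0.8 -4.8] 1.21
side 170 30 [ 0.3 -4. ] 0.59
side 176 40 [ 0.8 -3.8] 0.62
side 218 22 [0.9 4.1] 0.97
scene 164 15 [ 0.9 -3. ] 0.53
scene 170 20 [ 0.8 -4. ] 0.35
```

Request:
{"api": "send_rows", "payload": {
  "increments": [
    {"offset": [0,0,0.06],"delta_rot": [0.22,0,0],"hand": 0},
    {"offset": [0,0,0.06],"delta_rot": [0.22,0,0],"hand": 0},
    {"offset": [0,0,0],"delta_rot": [0,0,0],"hand": 0},
    {"offset": [0,0,0],"delta_rot": [0,0,0],"hand": 0},
    {"offset": [0,0,0],"delta_rot": [0,0,0],"hand": 0}
  ]
}}

```text
t: 8.07
tool_pos: [605.2, -65.6, 199.9]
orientation: [[0.871, -0.059, 0.487], [-0.481, 0.09, 0.872], [-0.096, -0.994, 0.05]]
force: [-0.1, -0.2, -2.3]
gripper_width: 0.452
```

```bash
python3 r3.py; python3 r2.py|grep -v lens
```

```text
8.0667 [  9.1  -0.4 199.9] [[0.995, -0.095, 0.01], [-0.006, 0.051, 0.999], [-0.096, -0.994, 0.05]] [-0.1 -0.2 -2.3]
top 10854 229.6 lean [-0.013  0.004] 0.98 circle -0.2 -0.0 26.0
wrist 164 142 [ 0.5 -1.1] 0.06
wrist 170 149 [ 0.6 -1. ] 0.06
wrist 176 164 [ 0.6 -1.1] 0.06
wrist 218 1957 [ 1.1 -1. ] 0.55
side 164 44 [ 1.3 -1.6] 1.11
side 170 32 [ 1.6 -2. ] 0.85
side 176 35 [ 1.5 -1.4] 0.68
side 218 19 [ 0.9 -1. ] 0.33
scene 164 22 [ 0.6 -0.3] 0.89
scene 170 19 [ 1.4 -0.3] 0.51
scene 176 18 [0.8 0.6] 0.43
8.2167 [605.4 -65.  199.8] [-0.2  0.7 -2.3] [-0.15 -0.07  0.01]
tool y in focuser [-0.095  0.051 -0.994] TCP foc [  9.    0.2 199.8]
screw 1 314 [108.2 112.7 114.3]
screw -1 342 [107.8 112.6 114.3]
wrist 473 axis at z=175 [ 0.4 -0.5] lean [0.003 0.   ] 0.09
screw 1 12 [107.5 112.8 115.3]
screw -1 38 [103.6 111.9 115.5]
side 93 axis at z=175 [ 1.2 -0.9] lean [-0.052 -0.036] 1.03
```

Request:
{"api": "send_rows", "payload": {
  "increments": [
    {"offset": [0,0,0],"delta_rot": [0,0,0],"hand": 0},
    {"offset": [0,0,0],"delta_rot": [0,0,0],"hand": 0},
    {"offset": [0,0,0],"delta_rot": [0,0,0],"hand": 0},
    {"offset": [0,0,0],"delta_rot": [0,0,0],"hand": 0},
    {"offset": [0,0,0],"delta_rot": [0,0,0],"hand": 0}
  ]
}}

```text
t: 8.73
tool_pos: [605.3, -65.2, 199.8]
orientation: [[0.872, -0.059, 0.487], [-0.481, 0.09, 0.872], [-0.096, -0.994, 0.05]]
force: [-0.4, -0.6, -2.8]
gripper_width: 0.452
```

```bash
python3 r3.py|head -5; python3 -c "
from h import *
print(abs(read_state()['dq']).max()); print(sign_off())"
```

```text
8.7333 [  9.   -0.  199.8] [[0.995, -0.095, 0.01], [-0.005, 0.051, 0.999], [-0.096, -0.994, 0.05]] [-0.4 -0.6 -2.8]
top 10875 229.5 lean [-0.013  0.005] 1.0 circle -0.1 0.0 26.0
wrist 164 144 [ 0.5 -0.7] 0.06
wrist 170 141 [ 0.5 -0.7] 0.07
wrist 176 177 [ 0.5 -0.7] 0.09
0.0015001365771099217
the job is handed in; nothing more can be done
None
```

The eyepiece is free and held upright and still, straight above the mouth, and the job is handed in. I rocked it screw to screw in eight leans of about ±0.1 rad. The upward pull read at most about 12 N.

**Last checks**
- **Eyepiece:** it is within about 1 mm of the tube's axis and leans about 0.01 rad or less. Its foot is about 15 mm above the rim, and the arm is at rest.
- **Drawtube:** the clamp screws read the same height as at the start, to about 0.5 mm, so the drawtube stayed down.
- **Other parts:** I did not measure the bystanders again, but no move went near them.

**What did not go cleanly**
- **Grip shifted:** near the end of the rocking the eyepiece turned about 0.1 rad in the jaws and ended about 8 mm off the pad centre. I tilted the tool to bring it upright, so the gripper itself stands slightly tilted.
- **Upward push:** in the last swings the wrist read up to about 15 N of upward push on the tool. I think the foot was touching the bore or rim; it went away once I lifted.
- **Side camera:** it is noisier than the wrist camera and disagreed a little, showing about 1.5 mm off axis and a lean of up to 0.05 rad. I relied on the wrist camera.

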